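# Discharge on the static tester, then reset the radio board

## Robot

A 6-joint arm with a two-finger parallel gripper is mounted at the origin on the work surface. World frame = base frame: x ahead of the robot, y to its left, z up, the work surface at z = 0. Lengths are in m, angles in degrees, forces in N, time in s.
With the tool pointing down it reaches from about 0.275 to 0.75 m from the base axis. Payload 10.2 kg.
Tool frame: the origin (TCP) lies between the finger pads, 19 mm behind the fingertips; this is the grasp point; z points along the fingers, y is the line along which they close (so a half turn about z gives the same grasp; the last joint's range is limited). The gripper opens to 85 mm and grips with 20 to 120 N. Pads are 22 mm wide; open, the fingers measure 114 mm over their backs; the gripper's body (76 mm by 85 mm) begins 54 mm behind the grasp point. The pads swing forward as they close: fully open they stand 13 mm farther back than shut.
Start: joints at [59.507, 17.928, 85.812, -0, 76.261, -12.8], TCP at [0.16, 0.5, 0.25] pointing down, gripper open.
Joint ranges: [-168.41, 168.41], [-55.51, 124.54], [10.69, 146.95], [-70.63, 250.63], [1, 178], [-165.06, 165.06]. Speed limits (degrees/s): [136.94, 136.94, 172.46, 180, 180, 180].

## Interface

Orientations are given as a 3x3 rotation matrix whose columns are the frame's x, y, z axes.
In Python, from bench import state, cams, robot gives the robot as it stands.
- The arm moves only by the tool drive_tool, never from a script. Its argument "motion" is text: rows parted by semicolons, each of 7 numbers parted by spaces: the shift along the tool's x, y, z in m, then the turn, a rotation vector about the tool's x, y, z in degrees, then the gripper's target within -1 to 1 (fully open at 1, half-way at 0, shut at -1). A call has exactly 10 rows; each row shifts and turns the commanded pose from where the row before left it, along the tool's axes as they then stand; what a row does not reach is not made up. A row lasts 1/12 s, in which the tool goes at most 41.7 mm and 7.16 degrees, less where a joint would pass 70% of its speed; a pose out of reach is approached as far as the arm can. A call is refused whole if a number of a shift passes 0.0417 or a number of a turn 7.16, either way. A call with a gripper value outside its range is refused whole. The fingers move at their own pace and stop on an object; "force" is the grip in N (left out, the last holds). Time passes only in rows, so rows that do not move let the fingers close, or fill a call up. It gives the time, the measured TCP pose, the force, the opening and the grip force at its end, in the units of the state.
- state(): the state, without advancing time (a new reading comes with each control period).
- cams.read_camera(name): name is "scene" or "top" or "wrist"; returns a dict with "image" (384x512x3 uint8, red, green, blue), "fx", "fy", "cx", "cy" (pixels), "R" (3x3) and "t" (3): a world point X has camera coordinates R X + t; the wrist camera has in their place "mount" (4x4, takes a point from camera to tool coordinates, whose origin is the TCP and whose axes are the flange's). Camera axes: x right, y down, z forward; pixel columns grow to the right and rows downward; lengths in m; the calibration is good to about 2 mm. A picture is of the moment at which its call begins: read the wrist's pose just before it. There is no depth.
- robot.job_done(): hands the job in; it is judged then, once.
Trained networks look in a picture, given as the dict that the camera call returned (one of the last four; its "shot" number tells which), for a name from the list of things; names that differ only in an ending like _2 or _b are one class to them, and where a whole thing is asked for, a point or a joint stands for the part that bears it (a point fixed in the world has none). Each returns a list of dicts, best first, with "p" (0 to 1); they miss things now and then, are a little off and sometimes report something else, mostly with a low value. They report only what shows in the picture. A call takes as long as a camera call. They do not tell look-alikes from the thing itself.
- cams.find_in(picture, name): "rect" ([left, top, right, bottom] in pixels, round what is visible of it).
- cams.tip_of(picture, name): "uv" ([column, row] in pixels: a listed point, or the origin of a listed thing).
The state is a dict: "clock": time; "q": joint angles; "qvel": joint speeds; "tau": joint torques, N m; "tcp_pos": TCP position; "ee_rot": TCP orientation; "wrist_force": force on the tool from outside, world axes, zero at the start; "moment": the same for the moment, N m; "width": finger opening in m; "grip_force": force on a finger pad.
Only numpy, scipy, OpenCV 4.12 (cv2) and the standard library are available. Lean on these libraries where they do the work, as an engineer would, in place of code of your own. Each camera call takes 0.05 s, during which the arm holds its last target. There are 200 camera calls.

## Task

First discharge yourself: with the fingertips, lightly press the wide steel touch pad of the static tester, let it come back up, and only then press the red reset button on its circuit board down, gently but surely, and let it go. Withdraw the hand well clear (a hand's breadth or more) of both. Do not touch the boards with the yellow and blue buttons, do not press the tester's black key, and do not grasp, lift, push aside or knock anything on the bench.

Things in the scene. Friction and masses are not known exactly. Their poses are not given: they have to be found in the camera images.
- tester: static tester: loose ivory box 120 x 70 x 34 mm with a black band, 0.5 kg. Origin on the bench under its centre. On its top a wide bright steel touch pad (at x = -28 mm) and a small black key (at x = +38 mm), 66 mm apart; each sits in a collar (black for the pad, grey for the key) 12 mm high that is 8 mm wider in radius than the pad or key
- pad_top (a point): centre of the top face of the tester's steel touch pad: flat disc 40 mm in diameter, 58 mm above the bench when untouched
- pad (a joint): travel of the touch pad in m: 0 up, grows as it is pressed straight down, 0.008 fully down; soft spring: starts to move at 2.4 N, then 0.7 N per mm, 8 N fully down and rigid beyond (come down slowly: striking its stop at 30 mm/s jolts with over 40 N); the tester has registered the touch once the pad has been held 0.0015 or more down for 0.2 s
- key (a joint): travel of the tester's small black key (14 mm in diameter, top 54 mm above the bench) in m: 0 up, 0.004 fully down; not to be pressed
- red_board: the board to be reset: green circuit board 90 x 70 mm (x, y), 2 mm thick, on four 12 mm brass standoffs at its corners; top of the board 14 mm above the bench. Loose, 150 g. Origin on the bench under its centre; a flat steel shield can (top 19 mm above the bench) on its +x half, a brass connector at its +x edge, a red push button at x = -20 mm. Tallest part: the button.
- red_button_top (a point): centre of the top of the red button: disc 18 mm in diameter, 36 mm above the bench when up, in a black collar 34 mm in diameter whose top is 26 mm above the bench
- red_button (a joint): travel of the red push button in m: 0 up, grows as it is pressed straight down, 0.006 fully down; spring: starts to move at 2.4 N, then 0.93 N per mm, 8 N fully down and rigid beyond (come down slowly: striking its stop at 30 mm/s jolts with over 40 N), comes back up by itself; the board resets once it has been held 0.003 or more down for 0.2 s
- yellow_board: another board, not to be touched: green circuit board 90 x 70 mm (x, y), 2 mm thick, on four 12 mm brass standoffs at its corners; top of the board 14 mm above the bench. Loose, 150 g. Origin on the bench under its centre; a flat steel shield can (top 19 mm above the bench) on its +x half, a brass connector at its +x edge, a yellow push button at x = -20 mm. Tallest part: the button.
- yellow_button (a joint): travel of the yellow push button in m: 0 up, grows as it is pressed straight down, 0.006 fully down; spring: starts to move at 2.4 N, then 0.93 N per mm, 8 N fully down and rigid beyond (come down slowly: striking its stop at 30 mm/s jolts with over 40 N), comes back up by itself
- blue_board: another board, not to be touched: green circuit board 90 x 70 mm (x, y), 2 mm thick, on four 12 mm brass standoffs at its corners; top of the board 14 mm above the bench. Loose, 150 g. Origin on the bench under its centre; a flat steel shield can (top 19 mm above the bench) on its +x half, a brass connector at its +x edge, a blue push button at x = -20 mm. Tallest part: the button.
- blue_button (a joint): travel of the blue push button in m: 0 up, grows as it is pressed straight down, 0.006 fully down; spring: starts to move at 2.4 N, then 0.93 N per mm, 8 N fully down and rigid beyond (come down slowly: striking its stop at 30 mm/s jolts with over 40 N), comes back up by itself
- bit_bottle: bystander: yellow and amber bottle of screwdriver bits, 49 mm in diameter, 117 mm high, origin under its centre
- dish: bystander: small clear round dish 44 mm in diameter, 14 mm high, origin under its centre
- adapter: bystander: brass coaxial adapter standing on end, 18 mm in diameter, 28 mm high, origin under its centre
- heatsink: bystander: aluminium finned heat sink 45 x 50 x 28 mm, origin under its centre
- screwdriver: bystander: screwdriver with a blue handle, 150 mm long along its x, 26 mm thick, origin under its middle
Things that resemble listed ones, but are neither listed nor needed, are in the scene too. There is more than one size of the tester; the one meant has the size given above.

How it is judged:
By the outcome, as a careful person would: the job done as asked, in the order asked, and still so for the second after the job is handed in, with the robot touching nothing.
It also fails if it takes over 42 s, if anything falls off the work surface, if the arm or the gripper's body presses on something with over 40 N, if the wrist force passes 120 N, or if a joint passes its speed limit or range.

## Working session

There is one attempt and no reset: what is moved stays moved. The work goes in short steps, Python scripts to look and compute and a tool call to move; the robot and the scene stay as the last step left them, time stands still between calls to the robot, and variables do not carry over. Pictures are saved under pics/ and viewed, at most 10 in all, crops included, and the job is handed in when it is done.

Besides the shell and the picture viewer there is one more tool, called after "Request:" as name(argument=value, ...), one argument or row to a line, values as JSON. drive_tool: Moves the arm, as the interface text tells. Its arguments: {"type":"object","properties":{"motion":{"type":"string"},"force":{"type":"number"}},"required":["motion"]}

```bash
mkdir -p pics; ls
cat > h.py <<'E'
import numpy as np, cv2
from bench import state,cams,robot
def ray(p,uv,z):
    R=np.array(p["R"]);t=np.array(p["t"])
    d=R.T@np.array([(uv[0]-p["cx"])/p["fx"],(uv[1]-p["cy"])/p["fy"],1]);c=-R.T@t
    return c+d*(z-c[2])/d[2]
def save(p,n): cv2.imwrite("pics/"+n,cv2.resize(p["image"][:,:,::-1],(800,600),interpolation=cv2.INTER_CUBIC))
E
python3 - <<'E'
from h import *
Z=dict(pad_top=.058,red_button_top=.036,tester=0,red_board=0,yellow_board=0,blue_board=0,bit_bottle=0)
for c in("top","scene"):
    p=cams.read_camera(c);save(p,c+"1.png")
    for n,z in Z.items():
        print(c,n,[(np.round(r["uv"],0),round(r["p"],2),np.round(ray(p,r["uv"],z)[:2],3)) for r in cams.tip_of(p,n)[:4]])
s=state();print(s["clock"],s["width"],np.round(s["ee_rot"],3))
E
```

```text
pics
top pad_top [(array([171., 278.]), 0.88, array([0.192, 0.256])), (array([269., 230.]), 0.85, array([ 0.327, -0.013])), (array([223., 183.]), 0.51, array([0.462, 0.12 ]))]
top red_button_top [(array([301., 169.]), 0.36, array([ 0.51 , -0.108]))]
top tester [(array([225., 183.]), 0.79, array([0.472, 0.116])), (array([280., 226.]), 0.57, array([ 0.345, -0.05 ]))]
top red_board [(array([297., 166.]), 0.65, array([ 0.528, -0.099])), (array([269., 120.]), 0.64, array([ 0.671, -0.015]))]
top yellow_board [(array([178., 168.]), 0.59, array([0.516, 0.26 ]))]
top blue_board [(array([358., 168.]), 0.86, array([ 0.526, -0.285]))]
top bit_bottle [(array([233., 113.]), 0.75, array([0.692, 0.097]))]
scene pad_top [(array([224., 170.]), 0.86, array([ 0.311, -0.022])), (array([323., 137.]), 0.83, array([0.154, 0.247])), (array([278., 208.]), 0.48, array([0.453, 0.113]))]
scene red_button_top [(array([123., 297.]), 0.67, array([ 0.697, -0.201])), (array([175., 237.]), 0.64, array([ 0.529, -0.119]))]
scene tester [(array([333., 167.]), 0.94, array([0.216, 0.275])), (array([216., 196.]), 0.84, array([ 0.345, -0.044])), (array([277., 236.]), 0.58, array([0.489, 0.11 ]))]
scene red_board [(array([181., 248.]), 0.73, array([ 0.527, -0.111]))]
scene yellow_board [(array([340., 245.]), 0.6, array([0.516, 0.257]))]
scene blue_board [(array([410., 259.]), 0.75, array([0.559, 0.408])), (array([103., 251.]), 0.62, array([ 0.538, -0.286]))]
scene bit_bottle [(array([273., 307.]), 0.8, array([0.692, 0.097]))]
0.8 0.08521687315308744 [[-0.953  0.304 -0.   ]
 [ 0.304  0.953 -0.   ]
 [-0.    -0.    -1.   ]]
```

View pics/top1.png

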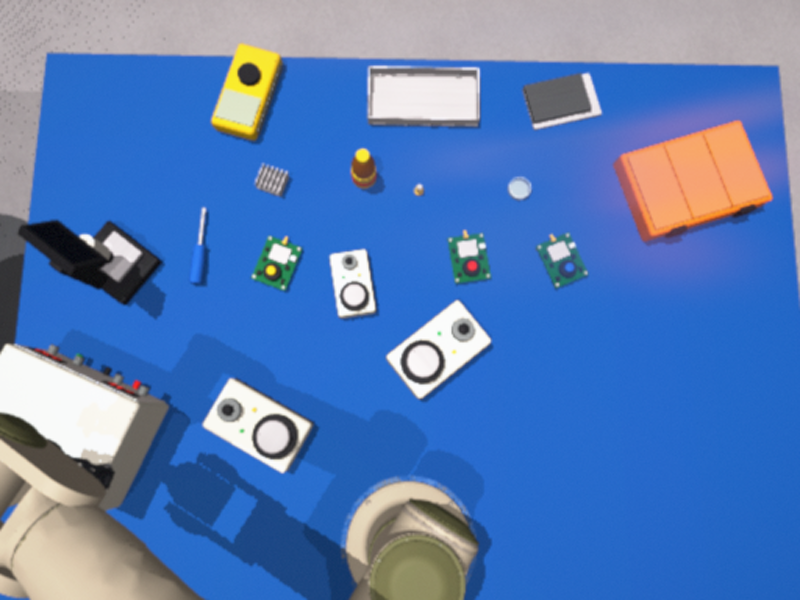

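View pics/scene1.png

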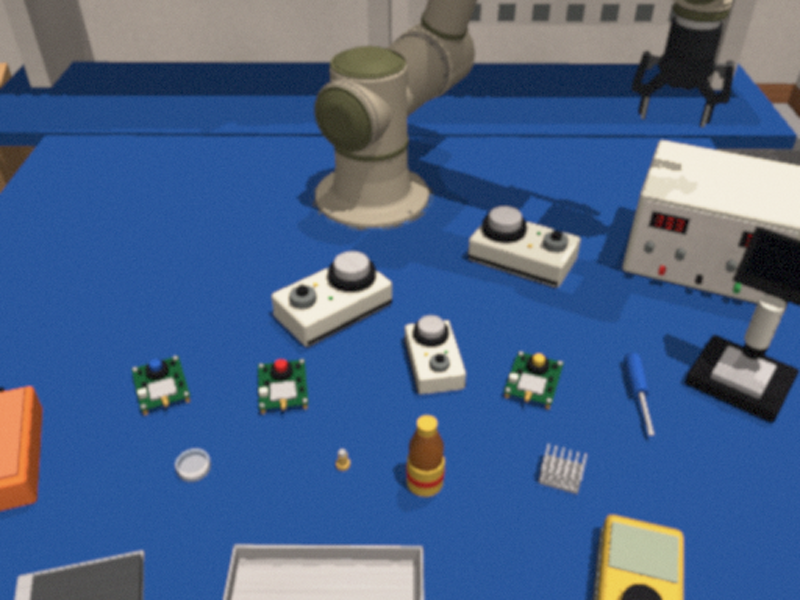

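Three testers show up. The small one at pixel (353,285) in the 800-wide top view has its pad and key about 60 mm apart, which fits the 66 mm given. The two larger ones are about 91 mm apart. The red board is at (470,258). I'll move above the small tester with the gripper closing and refine with the wrist camera.

Request:
drive_tool(
  motion="-0.025 -0.017 0 0 0 0 -1;-0.025 -0.017 0 0 0 0 -1;-0.025 -0.017 0 0 0 0 -1;-0.025 -0.017 0 0 0 0 -1;-0.025 -0.017 0 0 0 0 -1;-0.025 -0.017 0 0 0 0 -1;-0.025 -0.017 0 0 0 0 -1;-0.025 -0.017 0 0 0 0 -1;-0.025 -0.017 0 0 0 0 -1;-0.025 -0.017 0 0 0 0 -1",
  force=40,
)

```text
clock: 1.63
tcp_pos: [0.3468, 0.261, 0.2502]
ee_rot: [[-0.953, 0.304, 0.0], [0.304, 0.953, 0.0], [-0.0, 0.0, -1.0]]
wrist_force: [0.5, 0.8, 0.7]
width: 0.0001
grip_force: 0.0
```

Request:
drive_tool(
  motion="-0.025 -0.017 0 0 0 0 -1;-0.025 -0.017 0 0 0 0 -1;-0.025 -0.017 0 0 0 0 -1;-0.025 -0.017 0 0 0 0 -1;-0.025 -0.017 0 0 0 0 -1;-0.025 -0.017 0 0 0 0 -1;0 0 0 0 0 0 -1;0 0 0 0 0 0 -1;0 0 0 0 0 0 -1;0 0 0 0 0 0 -1",
)

```text
clock: 2.47
tcp_pos: [0.4574, 0.1202, 0.2501]
ee_rot: [[-0.953, 0.303, -0.0], [0.303, 0.953, 0.0], [0.0, 0.0, -1.0]]
wrist_force: [-0.1, 0.0, 0.5]
width: -0.0
grip_force: 0.0
```

```bash
cat >> h.py <<'E'
def wrist():
    s=state();p=cams.read_camera("wrist");M=np.array(p["mount"])
    Rw=np.array(s["ee_rot"]);tw=np.array(s["tcp_pos"])
    Rc=Rw@M[:3,:3];c=Rw@M[:3,3]+tw
    p["R2"]=Rc.T;p["t2"]=-Rc.T@c
    return s,p
def wray(p,uv,z): return ray(dict(R=p["R2"],t=p["t2"],fx=p["fx"],fy=p["fy"],cx=p["cx"],cy=p["cy"]),uv,z)
E
python3 - <<'E'
from h import *
s,p=wrist();save(p,"w1.png");print(s["clock"],s["tcp_pos"],s["width"],np.round(s["ee_rot"],3).tolist(),s["wrist_force"])
print(np.round(p["mount"],3))
for n,z in dict(pad_top=.058,key=.054,tester=0,red_button_top=.036).items():
    print(n,[(np.round(r["uv"],0),round(r["p"],2),np.round(wray(p,r["uv"],z)[:2],4)) for r in cams.tip_of(p,n)[:4]])
    print(n,[(np.round(r["rect"],0),round(r["p"],2)) for r in cams.find_in(p,n)[:4]])
E
```

```text
2.4667 [0.45744259 0.12022069 0.25006984] -4.148638469452224e-05 [[-0.953, 0.303, -0.0], [0.303, 0.953, 0.0], [0.0, 0.0, -1.0]] [-0.06418217  0.01893323  0.48909053]
[[-0.001 -0.956 -0.292  0.075]
 [ 1.    -0.001 -0.    -0.   ]
 [ 0.    -0.292  0.956 -0.125]
 [ 0.     0.     0.     1.   ]]
pad_top [(array([247., 164.]), 0.86, array([0.4446, 0.1094])), (array([73., 90.]), 0.67, array([ 0.32  , -0.0324]))]
pad_top [(array([228., 148., 265., 186.]), 0.96), (array([ 45.,  59., 111., 121.]), 0.92)]Traceback (most recent call last):
  File "<stdin>", line 5, in <module>
ValueError: it knows: adapter, bit_bottle, blue_board, dish, heatsink, pad_top, red_board, red_button_top, screwdriver, tester, yellow_board
```

View pics/w1.png

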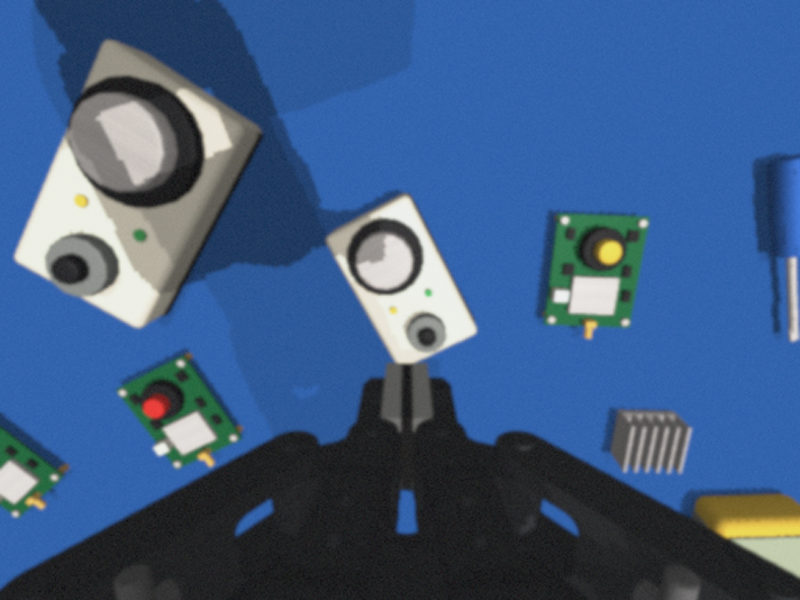

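The wrist view shows the small tester with its pad at (385,256) and key at (427,333), and the red board at (180,410). The three cameras put the pad in slightly different places, so I'll triangulate to check its height and size.

```bash
cat >> h.py <<'E'
def tri(obs):
    A=np.zeros((3,3));b=np.zeros(3)
    L=[]
    for p,uv in obs:
        a=wray(p,uv,0) if "R2" in p else ray(p,uv,0); c=wray(p,uv,.3) if "R2" in p else ray(p,uv,.3)
        d=(c-a)/np.linalg.norm(c-a);P=np.eye(3)-np.outer(d,d);A+=P;b+=P@a;L.append((a,P))
    x=np.linalg.solve(A,b);return x,[np.linalg.norm(P@(x-a)) for a,P in L]
E
python3 - <<'E'
from h import *
s,w=wrist()
k=.64
print("fx",w["fx"])
# pad-key distance, at known heights; and board scale check
P=wray(w,(385*k,256*k),.058);K=wray(w,(427*k,333*k),.054);print("sep wrist",np.linalg.norm((P-K)[:2]))
c=[wray(w,(u*k,v*k),.034) for u,v in((408,193),(327,240),(476,329),(402,364))]
print("sides",[round(np.linalg.norm(c[a]-c[b]),3) for a,b in((0,1),(0,2),(1,3),(2,3))])
y=[wray(w,(u*k,v*k),.014) for u,v in((556,213),(651,217),(545,328),(634,329))]
print("board",[round(np.linalg.norm(y[a]-y[b]),3) for a,b in((0,1),(0,2),(1,3),(2,3))])
print(np.round(c,3)[:,:2].tolist())
p1=cams.read_camera("top");p2=cams.read_camera("scene");obs=[]
for p,f in((w,wray),(p1,ray),(p2,ray)):
    for n,z in dict(pad_top=.058,red_button_top=.036).items():
        print(n,[(np.round(r["uv"],1),round(r["p"],2),np.round(f(p,r["uv"],z)[:2],4)) for r in cams.tip_of(p,n)[:4]])
save(p1,"top2.png")
cv2.imwrite("pics/scene2.png",cv2.resize(p2["image"][150:290,130:320,::-1],(760,560),interpolation=cv2.INTER_CUBIC))
for o in ([(w,(247,164)),(p1,(223,183)),(p2,(278,208))],[(w,(385*k,256*k)),(p2,(278,208))]):print(tri(o))
E
```

```text
fx 299.6571236421112
sep wrist 0.06536902348978324
sides [np.float64(0.068), np.float64(0.116), np.float64(0.113), np.float64(0.065)]
board [np.float64(0.073), np.float64(0.093), np.float64(0.091), np.float64(0.073)]
[[0.41, 0.136], [0.424, 0.07], [0.525, 0.155], [0.536, 0.092]]
pad_top [(array([247. , 165.7]), 0.57, array([0.4464, 0.1088])), (array([71.8, 89. ]), 0.56, array([ 0.319 , -0.0335]))]
red_button_top [(array([100.7, 259.9]), 0.45, array([ 0.5099, -0.1091]))]
pad_top [(array([270.6, 228.9]), 0.7, array([ 0.3318, -0.0182])), (array([173.1, 281.4]), 0.57, array([0.1829, 0.2495]))]
red_button_top [(array([301.3, 173.1]), 0.42, array([ 0.4985, -0.1086]))]
pad_top [(array([226.5, 169.3]), 0.81, array([ 0.3066, -0.0156])), (array([323.9, 135. ]), 0.66, array([0.1457, 0.2498])), (array([276. , 208.3]), 0.61, array([0.4549, 0.108 ]))]
red_button_top [(array([178. , 235.7]), 0.45, array([ 0.5247, -0.1139])), (array([274.3, 205.6]), 0.38, array([0.4208, 0.1052]))]
(array([0.45292493, 0.11362991, 0.05828267]), [np.float64(0.009270855621548786), np.float64(0.009404847243054026), np.float64(0.0012710430995744595)])
(array([0.44578157, 0.11061658, 0.05121238]), [np.float64(0.002472585824337922), np.float64(0.002472585824337898)])
```

View pics/scene2.png

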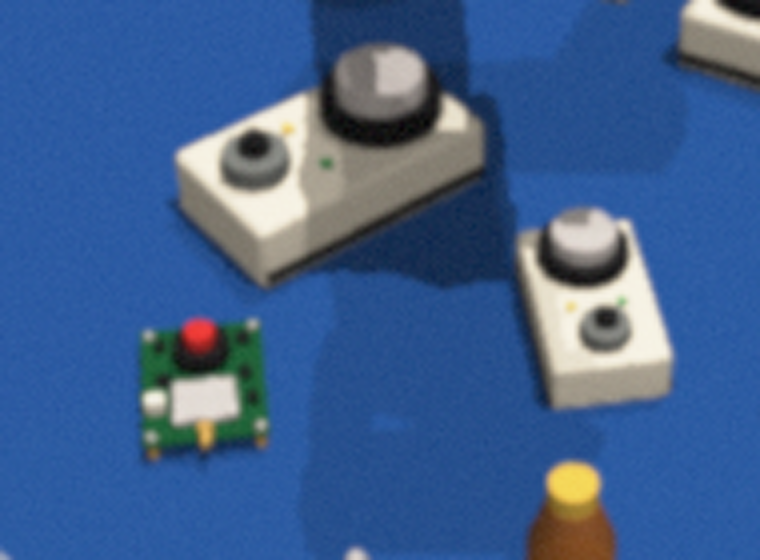

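The small tester measures 65 mm between pad and key and about 115 x 67 mm, so it is the one meant. The pad is at about (0.446, 0.109) by both the direct ray and the body geometry. Next I'll descend to just above it.

Request:
drive_tool(
  motion="0.001 -0.002 0.02 0 0 0 -1;0.001 -0.002 0.02 0 0 0 -1;0.001 -0.002 0.02 0 0 0 -1;0.001 -0.002 0.02 0 0 0 -1;0.001 -0.002 0.02 0 0 0 -1;0.001 -0.002 0.02 0 0 0 -1;0.0015 -0.002 0.02 0 0 0 -1;0 0 0.014 0 0 0 -1;0 0 0.005 0 0 0 -1;0 0 0 0 0 0 -1",
)

```text
clock: 3.9
tcp_pos: [0.4462, 0.1084, 0.0903]
ee_rot: [[-0.953, 0.304, -0.002], [0.304, 0.953, 0.0], [0.002, -0.001, -1.0]]
wrist_force: [0.5, -0.0, -0.1]
width: 0.0004
grip_force: 0.0
```

Run:
```python
from h import *
s,w=wrist();print(s["clock"],np.round(s["tcp_pos"],4),np.round(s["wrist_force"],2))
t=cams.read_camera("scene")
a=cv2.resize(w["image"][:,:,::-1],(512,384));b=cv2.resize(t["image"][150:270,220:340,::-1],(384,384),interpolation=cv2.INTER_CUBIC)
cv2.imwrite("pics/c1.png",np.hstack([a,b])[:, :800])
P=np.array([.446,.109,.058]);c=w["R2"]@P+w["t2"];print(c[:2]/c[2]*w["fx"]+[w["cx"],w["cy"]])
```

```text
3.9 [0.4462 0.1084 0.0903] [ 0.47 -0.01 -0.11]
[261.28783248 235.98300619]
```

View pics/c1.png

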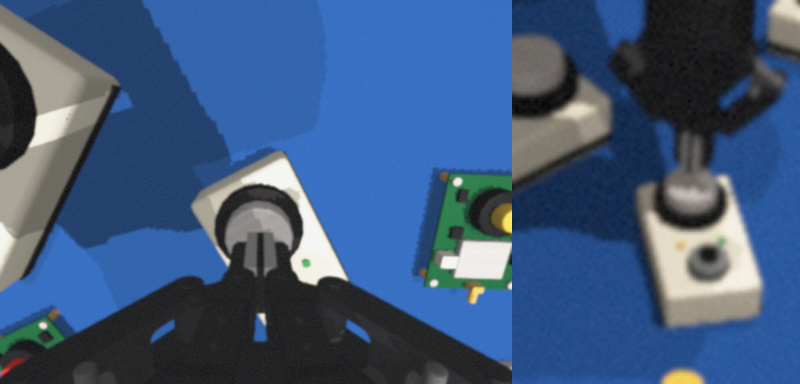

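The fingertips stand over the pad, with the disc near (259,236) against an expected (261,236). I'll lower slowly and watch the force.

Request:
drive_tool(
  motion="0 0 0.002 0 0 0 -1;0 0 0.002 0 0 0 -1;0 0 0.002 0 0 0 -1;0 0 0.002 0 0 0 -1;0 0 0.0015 0 0 0 -1;0 0 0.001 0 0 0 -1;0 0 0.001 0 0 0 -1;0 0 0.001 0 0 0 -1;0 0 0.001 0 0 0 -1;0 0 0.001 0 0 0 -1",
)

```text
clock: 4.83
tcp_pos: [0.4466, 0.1084, 0.0765]
ee_rot: [[-0.953, 0.304, 0.0], [0.304, 0.953, -0.0], [-0.0, 0.0, -1.0]]
wrist_force: [0.1, -0.3, 2.1]
width: -0.0
grip_force: 1.2
```

Request:
drive_tool(
  motion="0 0 0.001 0 0 0 -1;0 0 0.001 0 0 0 -1;0 0 0.001 0 0 0 -1;0 0 0.0005 0 0 0 -1;0 0 0 0 0 0 -1;0 0 0 0 0 0 -1;0 0 0 0 0 0 -1;0 0 0 0 0 0 -1;0 0 0 0 0 0 -1;0 0 0 0 0 0 -1",
)

```text
clock: 5.67
tcp_pos: [0.4466, 0.1084, 0.073]
ee_rot: [[-0.953, 0.304, 0.0], [0.304, 0.953, -0.0], [-0.0, 0.0, -1.0]]
wrist_force: [-0.4, 0.1, 5.5]
width: 0.0003
grip_force: 2.4
```

Pressed about 4 mm at 5.5 N and held. Now I'll retract and cross to the red button.

Request:
drive_tool(
  motion="0 0 -0.002 0 0 0 -1;0 0 -0.003 0 0 0 -1;0 0 -0.005 0 0 0 -1;0 0 -0.01 0 0 0 -1;0 0 -0.016 0 0 0 -1;0 0 -0.02 0 0 0 -1;0 0 -0.02 0 0 0 -1;0 0 -0.02 0 0 0 -1;0 0 -0.02 0 0 0 -1;0 0 -0.01 0 0 0 -1",
)

```text
clock: 6.5
tcp_pos: [0.447, 0.1084, 0.2014]
ee_rot: [[-0.953, 0.304, 0.003], [0.304, 0.953, -0.0], [-0.003, 0.001, -1.0]]
wrist_force: [0.3, -0.3, 0.5]
width: 0.0001
grip_force: 0.0
```

Request:
drive_tool(
  motion="-0.0126 -0.0188 0 0 0 0 -1;-0.0126 -0.0188 0 0 0 0 -1;-0.0126 -0.0188 0 0 0 0 -1;-0.0126 -0.0188 0 0 0 0 -1;-0.0126 -0.0188 0 0 0 0 -1;-0.0126 -0.0188 0 0 0 0 -1;-0.0126 -0.0188 0 0 0 0 -1;-0.0126 -0.0188 0 0 0 0 -1;-0.0126 -0.0188 0 0 0 0 -1;-0.0126 -0.0188 0 0 0 0 -1",
)

```text
clock: 7.33
tcp_pos: [0.5095, -0.1101, 0.1991]
ee_rot: [[-0.953, 0.304, -0.0], [0.304, 0.953, 0.0], [0.0, 0.0, -1.0]]
wrist_force: [0.3, 0.0, 0.3]
width: -0.0001
grip_force: 0.0
```

Request:
drive_tool(
  motion="0 0 0 0 0 0 -1;0 0 0 0 0 0 -1;0 0 0 0 0 0 -1;0 0 0 0 0 0 -1;0 0 0 0 0 0 -1;0 0 0 0 0 0 -1;0 0 0 0 0 0 -1;0 0 0 0 0 0 -1;0 0 0 0 0 0 -1;0 0 0 0 0 0 -1",
)

```text
clock: 8.17
tcp_pos: [0.5095, -0.1089, 0.199]
ee_rot: [[-0.953, 0.304, 0.0], [0.304, 0.953, -0.0], [-0.0, -0.0, -1.0]]
wrist_force: [0.2, 0.0, 0.6]
width: 0.0
grip_force: 0.0
```

Run:
```python
from h import *
s,w=wrist();save(w,"w2.png");print(s["clock"],np.round(s["tcp_pos"],4),np.round(s["wrist_force"],2))
print([(np.round(r["uv"],1),round(r["p"],2),np.round(wray(w,r["uv"],.036)[:2],4)) for r in cams.tip_of(w,"red_button_top")[:4]])
h=cv2.cvtColor(w["image"],cv2.COLOR_RGB2HSV);m=(((h[...,0]<8)|(h[...,0]>172))&(h[...,1]>150)&(h[...,2]>150)).astype(np.uint8)
n,l,st,ce=cv2.connectedComponentsWithStats(m)
for i in range(1,n):
    if st[i,4]>30: print(st[i],ce[i],wray(w,ce[i],.036))
```

```text
8.1667 [ 0.5095 -0.1089  0.199 ] [0.15 0.01 0.58]
[(array([257.7, 182.5]), 0.51, array([ 0.5121, -0.1124])), (array([469.9, 261.3]), 0.45, array([0.6659, 0.079 ]))]
[248 173  18  17 230] [256.36521739 181.05652174] [ 0.51028742 -0.11316817  0.036     ]
```

View pics/w2.png

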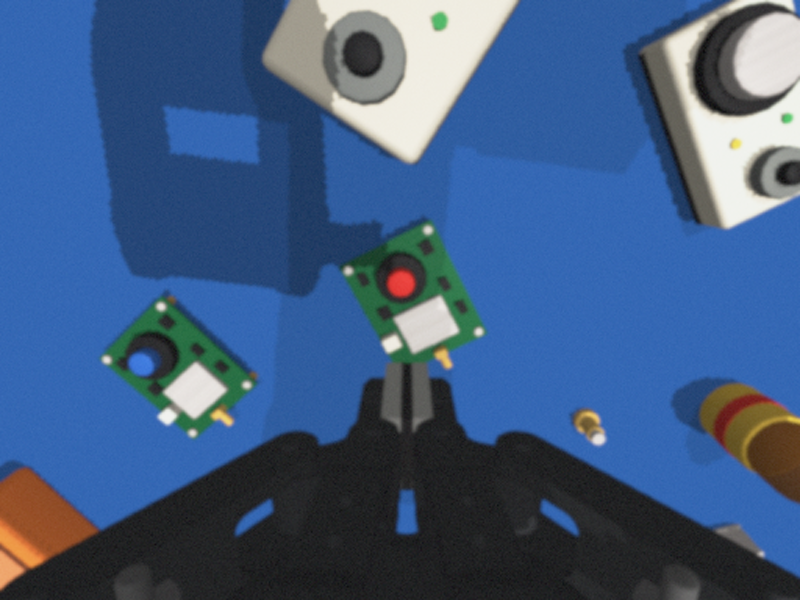

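The red button is at (400,282) in the picture, or (0.5105, -0.113). Its blob is 18 px wide, which matches 18 mm. I'll descend to just above it.

Request:
drive_tool(
  motion="-0.001 -0.0015 0.02 0 0 0 -1;-0.0012 -0.002 0.02 0 0 0 -1;0 0 0.02 0 0 0 -1;0 0 0.02 0 0 0 -1;0 0 0.02 0 0 0 -1;0 0 0.016 0 0 0 -1;0 0 0.01 0 0 0 -1;0 0 0.006 0 0 0 -1;0 0 0 0 0 0 -1;0 0 0 0 0 0 -1",
)

```text
clock: 9.1
tcp_pos: [0.5108, -0.1131, 0.0675]
ee_rot: [[-0.953, 0.304, 0.001], [0.304, 0.953, -0.0], [-0.001, -0.0, -1.0]]
wrist_force: [-0.2, 0.7, 0.2]
width: 0.0001
grip_force: 0.0
```

Run:
```python
from h import *
s,w=wrist();print(s["clock"],np.round(s["tcp_pos"],4),np.round(s["wrist_force"],2))
t=cams.read_camera("scene")
a=w["image"][:,:,::-1];b=cv2.resize(t["image"][190:280,130:220,::-1],(384,384),interpolation=cv2.INTER_CUBIC)
cv2.imwrite("pics/c2.png",np.hstack([a,b])[:, :800])
h=cv2.cvtColor(w["image"],cv2.COLOR_RGB2HSV);m=(((h[...,0]<8)|(h[...,0]>172))&(h[...,1]>150)&(h[...,2]>90)).astype(np.uint8)
n,l,st,ce=cv2.connectedComponentsWithStats(m)
for i in range(1,n):
    if st[i,4]>30: print(st[i],ce[i],wray(w,ce[i],.036))
P=np.array([.5105,-.113,.036]);c=w["R2"]@P+w["t2"];print(c[:2]/c[2]*w["fx"]+[w["cx"],w["cy"]])
```

```text
9.1 [ 0.5108 -0.1131  0.0675] [-0.23  0.7   0.21]
[245 217  30  20 370] [259.53783784 225.21351351] [ 0.50377061 -0.1113536   0.036     ]
[260.38587498 236.38928761]
```

View pics/c2.png

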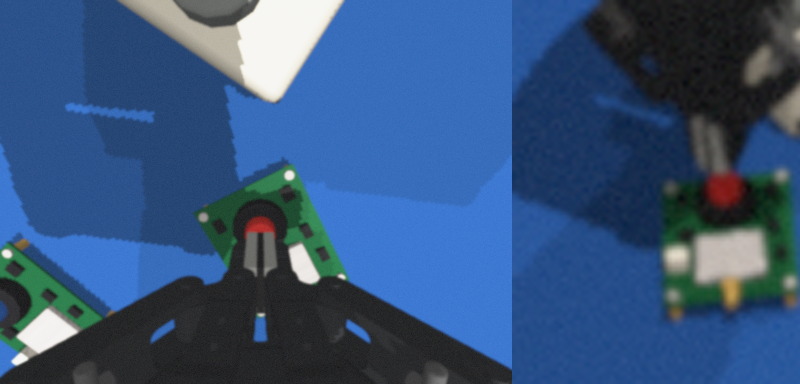

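The button is framed by the fingertips. Its far edge at row 217 puts its centre near row 232, against a predicted 236, so I'll shift 2 mm along tool x and lower slowly.

Request:
drive_tool(
  motion="0.001 0 0.002 0 0 0 -1;0.001 0 0.002 0 0 0 -1;0 0 0.002 0 0 0 -1;0 0 0.001 0 0 0 -1;0 0 0.001 0 0 0 -1;0 0 0.001 0 0 0 -1;0 0 0.001 0 0 0 -1;0 0 0.001 0 0 0 -1;0 0 0.001 0 0 0 -1;0 0 0 0 0 0 -1",
)

```text
clock: 10.03
tcp_pos: [0.5086, -0.1124, 0.0548]
ee_rot: [[-0.953, 0.304, -0.0], [0.304, 0.953, 0.0], [0.0, 0.0, -1.0]]
wrist_force: [-0.1, 0.5, 0.4]
width: -0.0003
grip_force: 0.0
```

Request:
drive_tool(
  motion="0 0 0.001 0 0 0 -1;0 0 0.001 0 0 0 -1;0 0 0.001 0 0 0 -1;0 0 0.001 0 0 0 -1;0 0 0.0005 0 0 0 -1;0 0 0 0 0 0 -1;0 0 0 0 0 0 -1;0 0 0 0 0 0 -1;0 0 0 0 0 0 -1;0 0 0 0 0 0 -1",
)

```text
clock: 10.87
tcp_pos: [0.5087, -0.1124, 0.0508]
ee_rot: [[-0.953, 0.304, 0.0], [0.304, 0.953, -0.0], [-0.0, -0.0, -1.0]]
wrist_force: [-1.3, 1.1, 5.7]
width: 0.0003
grip_force: 2.9
```

Request:
drive_tool(
  motion="0 0 0.0005 0 0 0 -1;0 0 0.0005 0 0 0 -1;0 0 0 0 0 0 -1;0 0 0 0 0 0 -1;0 0 0 0 0 0 -1;0 0 0 0 0 0 -1;0 0 0 0 0 0 -1;0 0 0 0 0 0 -1;0 0 0 0 0 0 -1;0 0 0 0 0 0 -1",
)

```text
clock: 11.7
tcp_pos: [0.5087, -0.1124, 0.0498]
ee_rot: [[-0.953, 0.304, 0.0], [0.304, 0.953, -0.0], [-0.0, -0.0, -1.0]]
wrist_force: [-1.9, 0.3, 6.7]
width: -0.0001
grip_force: 3.4
```

6.7 N means about 4.6 mm of travel, held for 0.6 s. Now I'll release and withdraw.

Request:
drive_tool(
  motion="0 0 -0.001 0 0 0 -1;0 0 -0.002 0 0 0 -1;0 0 -0.003 0 0 0 -1;0 0 -0.006 0 0 0 -1;0 0 -0.012 0 0 0 -1;0 0 -0.02 0 0 0 -1;0 0 -0.03 0 0 0 -1;0 0 -0.035 0 0 0 -1;0 0 -0.035 0 0 0 -1;0 0 -0.03 0 0 0 -1",
)

```text
clock: 12.53
tcp_pos: [0.5085, -0.1123, 0.2261]
ee_rot: [[-0.953, 0.304, 0.001], [0.304, 0.953, -0.001], [-0.001, -0.0, -1.0]]
wrist_force: [0.5, -0.1, 0.7]
width: -0.0001
grip_force: 0.0
```

Request:
drive_tool(
  motion="0 0 -0.02 0 0 0 -1;0 0 -0.02 0 0 0 -1;0 0 -0.01 0 0 0 -1;0 0 0 0 0 0 -1;0 0 0 0 0 0 -1;0 0 0 0 0 0 -1;0 0 0 0 0 0 -1;0 0 0 0 0 0 -1;0 0 0 0 0 0 -1;0 0 0 0 0 0 -1",
)

```text
clock: 13.37
tcp_pos: [0.5086, -0.1124, 0.2731]
ee_rot: [[-0.953, 0.304, -0.001], [0.304, 0.953, 0.0], [0.001, 0.0, -1.0]]
wrist_force: [-0.8, 0.5, 0.1]
width: -0.0001
grip_force: 0.0
```

Run:
```python
from h import *
s,w=wrist();save(w,"w3.png");print(s["clock"],np.round(s["tcp_pos"],4),np.round(s["wrist_force"],2))
h=cv2.cvtColor(w["image"],cv2.COLOR_RGB2HSV);m=(((h[...,0]<8)|(h[...,0]>172))&(h[...,1]>150)&(h[...,2]>150)).astype(np.uint8)
n,l,st,ce=cv2.connectedComponentsWithStats(m)
for i in range(1,n):
    if st[i,4]>30: print(st[i],wray(w,ce[i],.036))
```

```text
13.3667 [ 0.5086 -0.1124  0.2731] [-0.75  0.47  0.11]
[253 159  15  14 156] [ 0.51027528 -0.11309408  0.036     ]
```

View pics/w3.png

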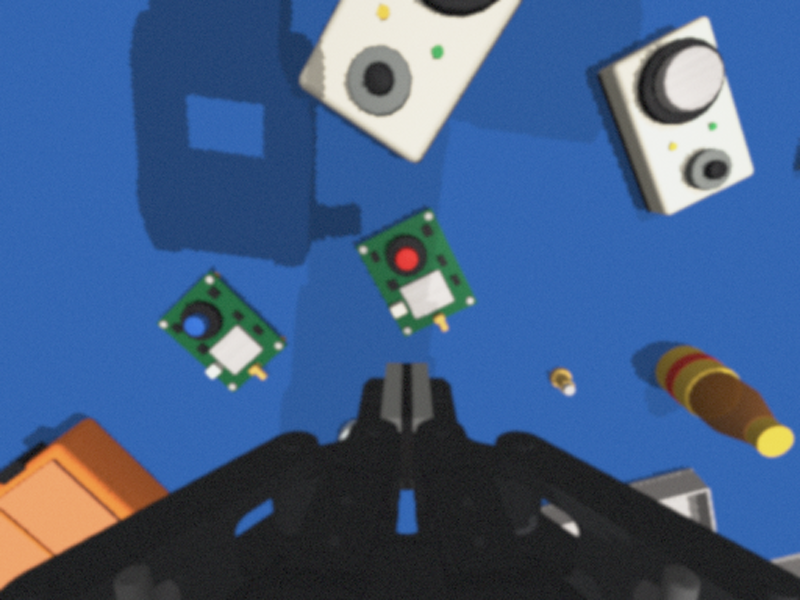

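The red board is where it was, with its button up at (406,259) in the same world position as before. The small tester looks undisturbed, and the hand is well clear.

```bash
python3 -c "
from bench import robot
print(robot.job_done())"
```

```text
the job is handed in; nothing more can be done
None
```

I pressed the tester's touch pad (about 4 mm at 5.5 N) and let it up, then pressed and released the red button (about 4.6 mm at 6.7 N); the hand is over 20 cm above both, and I handed the job in at about 13 s with no verdict shown.

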